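Open a tapered stopcock over the seed tray so that it stays open

TASK

Get the watering tank ready for the seed tray: swing its spout, which has a blue knob, round to the side where the seed tray stands until the outlet is over the middle of the tray. Then push the stopcock's orange handle firmly down into its taper and, keeping it down, turn it counter-clockwise (seen from above) until its white tip points at the red tab, so that it stays there by itself when you let go. Do not turn the handle while it is raised or before the spout is over the tray, and leave the tray and the other loose things where they are.

Things in the scene. Friction and masses are not known exactly. Their poses are not given: they have to be found in the camera images.
- tap: Watering tank with a stopcock, fixed to the worktop. Origin: foot of the brass column (36 mm radius foot), on the worktop; the column's axis, about which both the spout and the stopcock turn, is the body's z. The dark green tank (100 x 110 mm, 172 mm high) stands behind, 86 to 186 mm along the tap's own +x; the tap's -x is its front. A round dial plate (86 mm across, top 139 mm above the worktop) lies under the orange handle.
- spout (a joint): Swing of the steel spout about the column, rad: 0 = straight to the tap's front (-x), positive = counter-clockwise seen from above, range -2.0 to 2.0. It stays where it is left (friction about 0.12 N m, i.e. about 1 N at the knob).
- spout_knob (a point): Centre of the upper part of the blue round upright knob on the spout, 20 mm in diameter, 125 mm out from the column axis, 146 mm above the worktop (free from 128 to 164 mm); the spout's tube, 14 mm thick, runs under it with its top at 125 mm.
- outlet (a point): Underside of the black outlet at the spout's end, 175 mm out from the column axis, 85 mm above the worktop; moves with the spout.
- handle (a point): Centre of the orange bar handle, on the column axis, 180 mm above the worktop less the value of plug_depth. The bar is 14 mm thick, 30 mm high, runs 40 mm from the axis to its white tip and 32 mm the other way, and stands on a neck 13 mm thick; raised, its underside is 26 mm above the dial, 9 mm above the brass cone. Own -x points to the white tip. At plug_turn = 0 it lies along the tap's x, tip to the front.
- plug_turn (a joint): Turn of the stopcock's plug and handle, rad: 0 = shut (white tip to the tap's front), positive = counter-clockwise seen from above, range 0 to 1.5. A spring turns it back to 0 (about 0.04 N m when open) unless the plug is wedged; wedged, it takes about 0.1 to 0.3 N m to turn.
- plug_depth (a joint): How far the plug is pressed down into its taper, m: 0 = raised (as it starts), at most 0.010. It slides down against about 6 N of friction and stays where it is left; from 0.006 on it wedges in its taper and gets stiffer by about 3 N per mm. Pushed to 0.008 or more (10 to 17 N) it holds any turn after release; at 0.007 or less it may slip back.
- flow_mark (a joint): Where the red tab stands on the dial, rad, counted as plug_turn is: the wanted opening. 0.8 to 1.25. It does not move during the run.
- mark (a point): Top of the red tab, 34 mm out from the column axis on the dial; its own -x points outwards from the axis.
- tray_middle (a point): Middle of the top of the seed tray, a black 12-cell tray in a green base, 228 x 174 mm, 58 mm high, standing free on the worktop to the left or to the right of the tap, its middle 160 to 190 mm from the column axis. Its own x is its long side.
- saucer: Blue saucer, 160 mm across, 28 mm high, standing on the other side of the tap; origin at the centre of its underside. To be left alone.
- dibber_mid (a point): Middle of a loose wooden dibber, 134 mm long and 26 mm thick, lying far to the left. To be left alone.

How it is judged:
By the outcome, as a careful person would: the job done as asked, in the order asked, and still so for the second after the job is handed in, with the robot touching nothing.
It also fails if it takes over 51 s, if anything falls off the work surface, if the arm or the gripper's body presses on something with over 40 N, if the wrist force passes 120 N, or if a joint passes its speed limit or range.

ROBOT

A 6-joint arm with a two-finger parallel gripper is mounted at the origin on a cart in front of the work surface, level with it; the furniture and walls round the work are solid. World frame = base frame: x ahead of the robot, y to its left, z up, the work surface at z = 0. Lengths are in m, angles in rad, forces in N, time in s.
With the tool pointing down it reaches from about 0.35 to 0.975 m from the base axis. Payload 4.9 kg.
Tool frame: the origin (TCP) lies at the very end of the fingers, on their centre line; the grasp point (between the pads) lies 19 mm behind it; z points along the fingers, y is the direction in which the jaws open and shut (so a half turn about z gives the same grasp; the last joint's range is limited). The gripper opens to 85 mm and grips with 20 to 120 N. Pads are 22 mm wide; open, the fingers measure 114 mm over their backs; the gripper's body (76 mm by 85 mm) begins 54 mm behind the grasp point. The pads swing forward as they close: fully open they stand 13 mm farther back than shut.
Start: joints at [1.048, 0.053, 1.613, -0, 1.476, -0.119], TCP at [0.246, 0.575, 0.231] pointing down, gripper open.
Joint ranges: [-3.01, 3.01], [-1.01, 2.22], [0.06, 2.58], [-1.02, 4.17], [0.09, 2.62], [-3.14, 3.14]. Speed limits (rad/s): [2.57, 2.57, 3.14, 3.14, 3.14, 3.14].

INTERFACE

Orientations are given as a rotation vector (axis times angle).
In Python, from station import ctrl gives the robot as it stands.
- The arm moves only by the tool step_arm, never from a script. Its argument "moves" is a list of rows, each a list of 5 numbers: the opening, from 0 (shut) to 1 (fully open), then the shift along the world's x, y, z in m, then the turn about the world's z in degrees. A call has 1 to 20 rows; each row shifts and turns the pose as measured when the row begins; what a row does not reach is not made up. A row lasts 1/8 s, in which the tool goes at most 62.5 mm and 10.7 degrees, less where a joint would pass 70% of its speed; a pose out of reach is approached as far as the arm can. A call is refused whole if a number of a shift passes 0.0625 or a number of a turn 10.7, either way. A call with a gripper value outside its range is refused whole. The fingers move at their own pace and stop on an object; "newtons" is the grip in N (left out, the last holds). Time passes only in rows, so rows that do not move let the fingers close. It gives the time, the measured TCP pose, the force and the opening at its end, in the units of the state.
- ctrl.get_obs(): the state, without advancing time (a new reading comes with each control period).
- ctrl.get_image(name): name is "side" or "top" or "wrist"; returns a dict with "color" (480x640x3 uint8, red, green, blue), "camera_matrix" (3x3 intrinsics, pixels), "k1" (the pictures are not rectified: a ray, as slopes to the right and down, at radius r is drawn at 1 + k1 r^2 times it, then the intrinsics apply), "R" (3x3) and "t" (3): a world point X has camera coordinates R X + t; the wrist camera has in their place "T_tool_cam" (4x4, takes a point from camera to tool coordinates, whose origin is the TCP and whose axes are the flange's). Camera axes: x right, y down, z forward; pixel columns grow to the right and rows downward; lengths in m; the calibration is good to about 2 mm. A picture is of the moment at which its call begins: read the wrist's pose just before it. There is no depth.
- ctrl.finish_job(): hands the job in, once; it reports no verdict.
Trained networks look in a picture, given as the dict that the camera call returned (one of the last four; its "shot" number tells which), for a name from the list of things; names that differ only in an ending like _2 or _b are one class to them, and where a whole thing is asked for, a point or a joint stands for the part that bears it (a point fixed in the world has none). Each returns a list of dicts, best first, with "p" (0 to 1); they miss things now and then, are a little off and sometimes report something else, mostly with a low value. They report only what shows in the picture. A call takes as long as a camera call.
- ctrl.spot_in(picture, query): "bbox" ([left, top, right, bottom] in pixels, round what is visible of it).
The state is a dict: "t": time; "q": joint angles; "dq": joint speeds; "effort": joint torques, N m; "tool_pos": TCP position; "tool_rot": TCP orientation; "contact_force": force on the tool from outside, world axes, zero at the start; "wrist_torque": the same for the moment, N m; "opening": finger opening in m.
Only numpy, scipy, OpenCV 4.12 (cv2) and the standard library are available. Lean on these libraries where they do the work, as an engineer would, in place of code of your own. Each camera call takes 0.05 s, during which the arm holds its last target.

## Working session

There is one attempt and no reset: what is moved stays moved. The work goes in short steps, Python scripts to look and compute and a tool call to move; the robot and the scene stay as the last step left them, time stands still between calls to the robot, and variables do not carry over. Pictures are saved under pics/ and viewed, and the job is handed in when it is done.

Besides the shell and the picture viewer there is one more tool, called after ">>>" as a command line: name --pt "numbers of a row" for each row, then --argument value for the rest. step_arm: Moves the arm, as the interface text tells. Its arguments: {"type":"object","properties":{"moves":{"type":"array","items":{"type":"array","items":{"type":"number"}}},"newtons":{"type":"number"}},"required":["moves"]}

```bash
ls; mkdir -p pics
cat > h.py <<'E'
import numpy as np, cv2, pickle
from station import ctrl
def rays(im,uv):
    K=im["camera_matrix"];k1=im["k1"]
    D=np.array([k1,0,0,0,0.])
    n=cv2.undistortPoints(np.array(uv,float).reshape(-1,1,2),np.array(K,float),D).reshape(-1,2)
    return np.c_[n,np.ones(len(n))]
def ext(im,obs=None):
    if "R" in im: return np.array(im["R"]),np.array(im["t"])
    T=np.eye(4);T[:3,:3]=cv2.Rodrigues(np.array(obs["tool_rot"],float))[0];T[:3,3]=obs["tool_pos"]
    T=np.linalg.inv(T@np.array(im["T_tool_cam"]));return T[:3,:3],T[:3,3]
def onz(im,uv,z,obs=None):
    R,t=ext(im,obs);d=rays(im,uv)@R;c=-R.T@t
    z=np.broadcast_to(z,len(d))
    return c+d*((z-c[2])/d[:,2])[:,None]
def proj(im,X,obs=None):
    R,t=ext(im,obs)
    return cv2.projectPoints(np.array(X,float).reshape(-1,1,3),cv2.Rodrigues(R)[0],t,np.array(im["camera_matrix"],float),np.array([im["k1"],0,0,0,0.]))[0].reshape(-1,2)
def save(im,n): cv2.imwrite(f"pics/{n}.png",im["color"][:,:,::-1])
E
python3 - <<'E'
from h import *
print(ctrl.get_obs())
for n in ["top","side"]:
    im=ctrl.get_image(n);save(im,n+"0");pickle.dump(im,open(n+"0.pkl","wb"))
    R,t=ext(im);print(n,-R.T@t)
    for q in ["tap","spout","spout_knob","outlet","handle","mark","tray_middle","saucer","dibber_mid"]:
        try:
            print(q,[(np.round(d["bbox"]).tolist(),round(d["p"],2)) for d in ctrl.spot_in(im,q)[:2]])
        except Exception as e: print(q,e)
print(ctrl.get_obs()["t"])
E
```

```text
pics
{'t': 0.0, 'q': array([ 1.04798467e+00,  5.33550879e-02,  1.61432937e+00,  3.40647937e-05,
        1.47599472e+00, -1.19006175e-01]), 'dq': array([-0.00016321, -0.00010868,  0.00144588,  0.00037372, -0.00098004,
       -0.00105849]), 'effort': array([-2.20316535e-03, -3.93696213e+01, -3.70168412e+01, -3.82693006e-04,
        7.21089717e-03, -1.00877054e-05]), 'tool_pos': array([0.24525009, 0.57418046, 0.23004299]), 'tool_rot': array([-0.62986174, -3.07709799,  0.00309271]), 'contact_force': array([ 0.50393219, -0.18496293,  0.38858815]), 'wrist_torque': array([ 0.00277396,  0.01121724, -0.02593978]), 'opening': 0.0851518984876978}
top [-0.25888956 -0.02052018  1.19520906]
tap [([358.0, 176.0, 410.0, 307.0], 0.86)]
spout [([374.0, 248.0, 391.0, 307.0], 0.59)]
spout_knob [([376.0, 252.0, 390.0, 308.0], 0.85), ([274.0, 214.0, 347.0, 295.0], 0.48)]
outlet [([377.0, 249.0, 390.0, 307.0], 0.97)]
handle [([373.0, 213.0, 386.0, 237.0], 0.62)]
mark []
tray_middle [([274.0, 214.0, 348.0, 296.0], 0.61)]
saucer [([408.0, 252.0, 465.0, 297.0], 0.56)]
dibber_mid []
side [0.07951596 1.37758546 0.63330742]
tap [([252.0, 183.0, 400.0, 262.0], 0.78)]
spout [([319.0, 197.0, 398.0, 221.0], 0.77)]
spout_knob [([324.0, 196.0, 401.0, 223.0], 0.62), ([319.0, 218.0, 373.0, 237.0], 0.27)]
outlet [([321.0, 196.0, 404.0, 229.0], 0.7)]
handle [([320.0, 180.0, 352.0, 204.0], 0.59)]
mark []
tray_middle [([266.0, 248.0, 386.0, 316.0], 0.93)]
saucer [([320.0, 216.0, 373.0, 237.0], 0.98)]
dibber_mid [([254.0, 354.0, 318.0, 386.0], 0.98)]
1.0
```

Run:
```python
import cv2
a=cv2.imread("pics/top0.png");b=cv2.imread("pics/side0.png")
cv2.imwrite("pics/top0z.png",cv2.resize(a[160:320,260:480],None,fx=3.6,fy=3.6,interpolation=cv2.INTER_CUBIC))
cv2.imwrite("pics/side0z.png",cv2.resize(b[170:330,230:430],None,fx=3.7,fy=3.7,interpolation=cv2.INTER_CUBIC))
```

```text
(no output)
```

View pics/top0z.png

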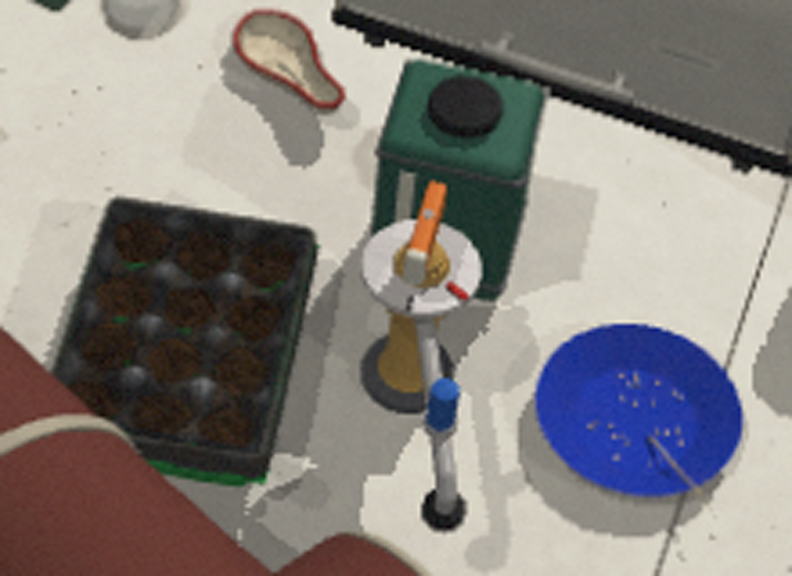

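View pics/side0z.png

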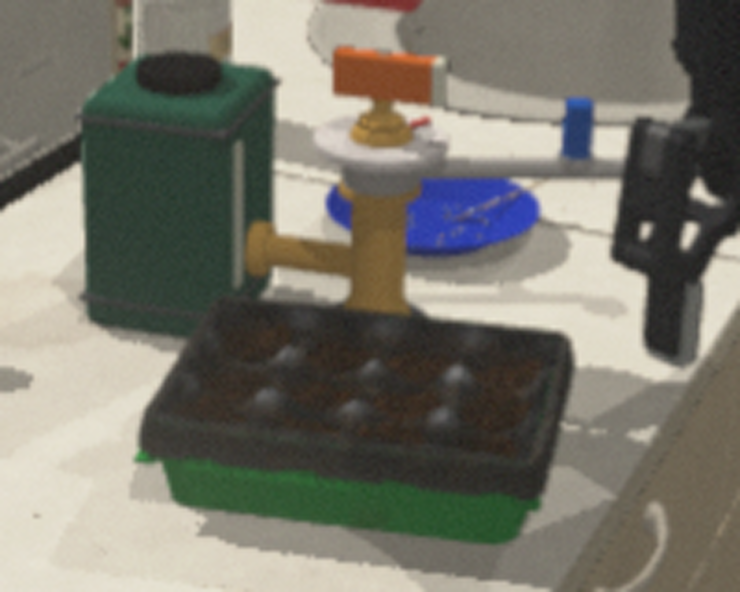

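View pics/top0.png

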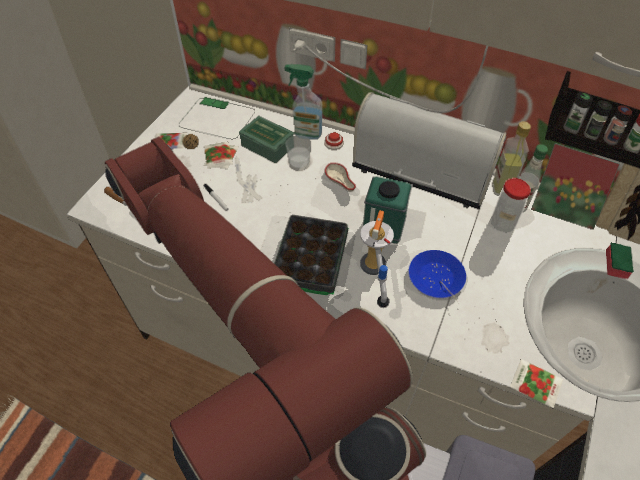

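View pics/side0.png

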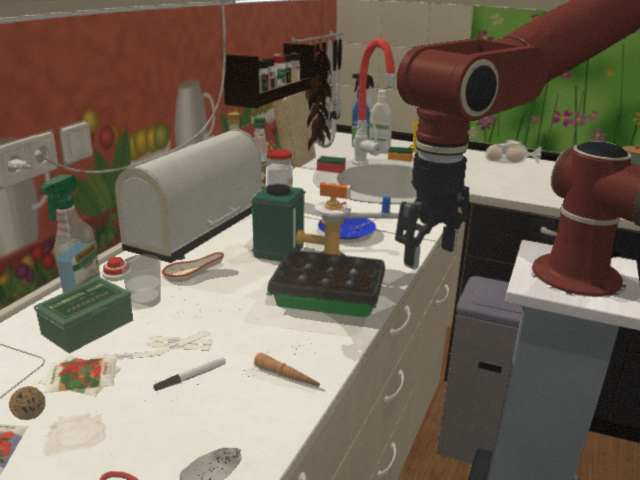

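```bash
cat > fit.py <<'E'
from h import *
from scipy.optimize import least_squares
T=pickle.load(open("top0.pkl","rb"));S=pickle.load(open("side0.pkl","rb"))
zt=lambda u,v:(u/3.6+260,v/3.6+160)
zs=lambda u,v:(u/3.7+230,v/3.7+170)
for n,im,uv,z in [("dial",T,zt(422,267),.139),("foot",T,zt(407,372),0),("knob",T,zt(443,405),.146),("outlet",T,zt(443,512),.09),("tab",T,zt(457,291),.143),
 ("tail",T,zt(437,187),.195),("htip",T,zt(418,255),.195),("tank lid",T,zt(465,105),.18),
 ("trayTL",T,zt(112,200),.058),("trayTR",T,zt(316,237),.058),("trayBR",T,zt(265,458),.058),
 ("dial",S,zs(383,138),.139),("knob",S,zs(578,127),.146),("tab",S,zs(420,124),.143),("tray1",S,zs(222,300),.058),("tray2",S,zs(573,337),.058),("tray3",S,zs(545,490),.058),("tray4",S,zs(147,445),.058),("htail",S,zs(335,72),.180),("htip",S,zs(445,82),.18)]:
    print(n,np.round(onz(im,[uv],z)[0],4))
E
python3 fit.py
```

```text
dial [0.565  0.1854 0.139 ]
foot [0.571  0.1875 0.    ]
knob [0.4539 0.1304 0.146 ]
outlet [0.409  0.1086 0.09  ]
tab [0.5515 0.1546 0.143 ]
tail [0.5928 0.1893 0.195 ]
htip [0.53   0.1806 0.195 ]
tank lid [0.6894 0.2004 0.18  ]
trayTL [0.593  0.4489 0.058 ]
trayTR [0.6229 0.287  0.058 ]
trayBR [0.4195 0.2439 0.058 ]
dial [0.5627 0.1906 0.139 ]
knob [0.4528 0.1329 0.146 ]
tab [0.5473 0.1667 0.143 ]
tray1 [0.6232 0.2962 0.058 ]
tray2 [0.412  0.2489 0.058 ]
tray3 [0.3682 0.4281 0.058 ]
tray4 [0.5777 0.4768 0.058 ]
htail [0.5939 0.197  0.18  ]
htip [0.5256 0.1825 0.18  ]
```

Run:
```python
from h import *
o=ctrl.get_obs();im=ctrl.get_image("wrist");save(im,"w0");print(im["T_tool_cam"],im["k1"],im["camera_matrix"]);print(cv2.Rodrigues(o["tool_rot"])[0].round(3))
```

```text
[[ 8.02604370e-04 -9.61304329e-01 -2.75487463e-01  6.91867895e-02]
 [ 9.99999662e-01  7.22669510e-04  3.91664901e-04 -1.36312529e-03]
 [-1.77422775e-04 -2.75487685e-01  9.61304584e-01 -1.43455618e-01]
 [ 0.00000000e+00  0.00000000e+00  0.00000000e+00  1.00000000e+00]] -0.022495976437712843 [[429.70403931   0.         317.01985506]
 [  0.         429.70403931 232.71346942]
 [  0.           0.           1.        ]]
[[-0.92   0.393 -0.   ]
 [ 0.393  0.92  -0.   ]
 [-0.    -0.    -1.   ]]
```

>>> step_arm --pt "1 0 -0.02 0.06 0" --pt "1 0.02 -0.05 0.05 0" --pt "1 0.03 -0.05 0.03 0" --pt "1 0.03 -0.05 0.02 0" --pt "1 0.03 -0.05 0.02 0" --pt "1 0.03 -0.05 0 0" --pt "1 0.03 -0.05 0 0"

```text
t: 1.92
tool_pos: [0.412, 0.2568, 0.4085]
tool_rot: [0.616, 3.075, -0.001]
contact_force: [1.1, 0.6, -0.6]
opening: 0.0855
```

Run:
```python
from h import *
o=ctrl.get_obs();im=ctrl.get_image("wrist");save(im,"w1");pickle.dump((im,o),open("w1.pkl","wb"));print(o["q"],o["tool_pos"])
im=ctrl.get_image("top");save(im,"top1");pickle.dump(im,open("top1.pkl","wb"))
im=ctrl.get_image("side");save(im,"side1");pickle.dump(im,open("side1.pkl","wb"))
```

```text
[ 0.40610186 -0.32686176  1.66722499 -0.00389791  1.79709274 -0.77024549] [0.41196482 0.25676019 0.40845874]
```

View pics/w1.png

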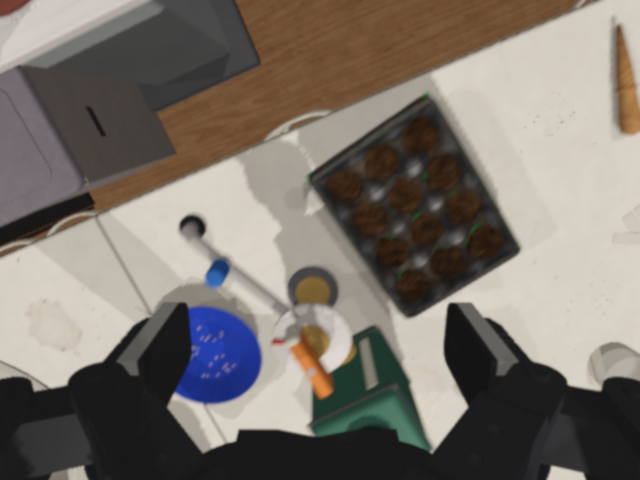

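View pics/top1.png

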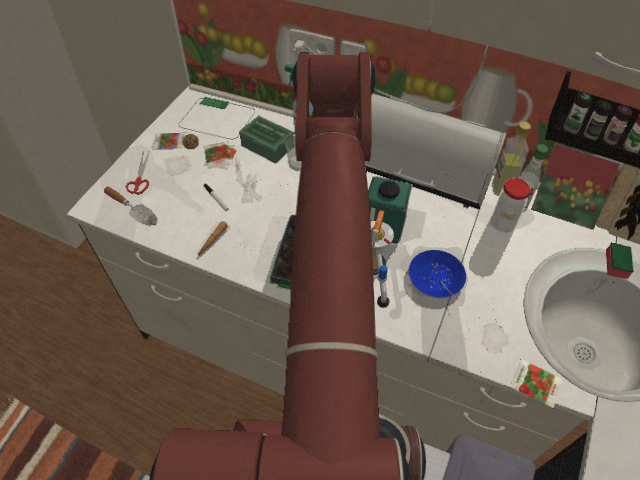

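Run:
```python
import cv2
a=cv2.imread("pics/w1.png")
cv2.imwrite("pics/w1z.png",cv2.resize(a[200:420,180:440],None,fx=3,fy=2.7,interpolation=cv2.INTER_CUBIC))
cv2.imwrite("pics/w1y.png",cv2.resize(a[80:330,290:540],None,fx=2.4,fy=2.4,interpolation=cv2.INTER_CUBIC))
```

```text
(no output)
```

View pics/w1z.png

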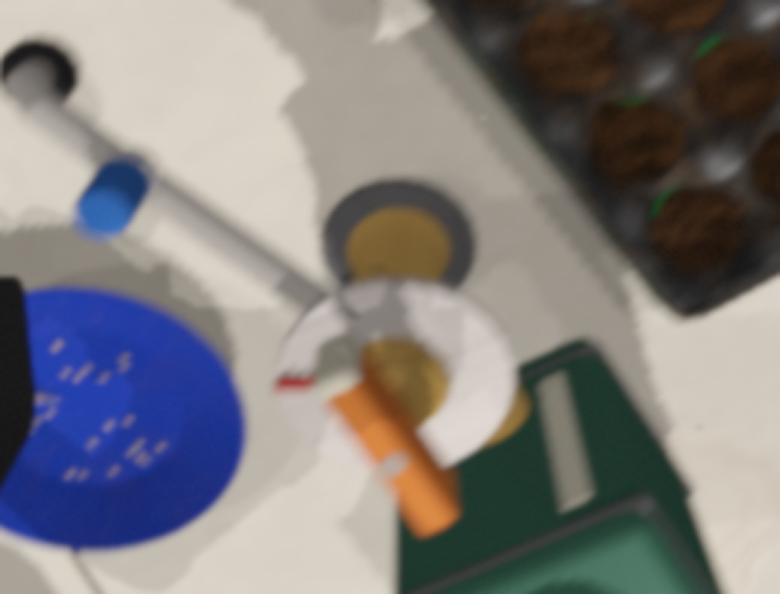

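View pics/w1y.png

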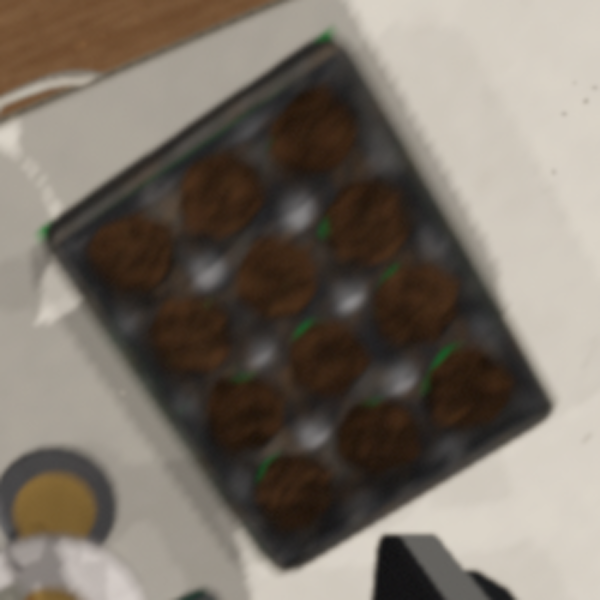

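```bash
cat > fit2.py <<'E'
from h import *
im,o=pickle.load(open("w1.pkl","rb"))
z=lambda u,v:(u/3+180,v/2.7+200)
y=lambda u,v:(u/2.4+290,v/2.4+80)
for n,uv,h in [("dial",z(397,376),.139),("foot",z(398,258),0.003),("screw",z(394,466),.195),("tail",z(437,525),.195),("tipedge",z(348,395),.195),("tab out",z(277,384),.141),("tab in",z(312,383),.141),("tab topin",z(312,383),.145),
 ("knobtop",z(100,215),.164),("knobbot",z(130,172),.13),("outlet",z(38,72),.09),("c1",y(52,238),.058),("c2",y(333,48),.058),("c3",y(550,405),.058),("c4",y(285,567),.058),("mid",y(305,322),.055),("tankFL",z(590,345),0.0)]:
    print(n,np.round(onz(im,[uv],h,o)[0],4))
E
python3 fit2.py
```

```text
dial [0.5671 0.1854 0.139 ]
foot [0.5768 0.1804 0.003 ]
screw [0.57   0.1838 0.195 ]
tail [0.5981 0.1871 0.195 ]
tipedge [0.5382 0.1816 0.195 ]
tab out [0.5528 0.1447 0.141 ]
tab in [0.5572 0.1565 0.141 ]
tab topin [0.5552 0.1577 0.145 ]
knobtop [0.4567 0.1277 0.164 ]
knobbot [0.4543 0.1318 0.13  ]
outlet [0.4117 0.1053 0.09  ]
c1 [0.4184 0.2462 0.058 ]
c2 [0.387  0.3993 0.058 ]
c3 [0.5936 0.4463 0.058 ]
c4 [0.6273 0.2923 0.058 ]
mid [0.5056 0.3456 0.055 ]
tankFL [0.6598 0.245  0.    ]
```

>>> step_arm --pt "1 0.008 -0.026 -0.03 9.7" --pt "1 0.009 -0.026 -0.035 9.7" --pt "1 0.009 -0.025 -0.04 9.7" --pt "1 0.009 -0.025 -0.04 9.7" --pt "1 0.009 -0.025 -0.035 9.5" --pt "1 0 0 0 0" --newtons 25

```text
t: 2.82
tool_pos: [0.4544, 0.133, 0.2242]
tool_rot: [-0.744, 3.047, 0.016]
contact_force: [-0.4, -0.5, 0.1]
opening: 0.0854
```

Run:
```python
from h import *
o=ctrl.get_obs();im=ctrl.get_image("wrist");save(im,"w2");pickle.dump((im,o),open("w2.pkl","wb"));print(o["q"],o["tool_pos"],cv2.Rodrigues(o["tool_rot"])[0].round(3))
im=ctrl.get_image("side");save(im,"side2")
```

```text
[ 0.12076783 -0.32337087  1.96501522  0.01101568  1.49647931 -1.92967159] [0.45436041 0.13297771 0.22418411] [[-0.888 -0.461  0.002]
 [-0.461  0.887  0.011]
 [-0.007  0.009 -1.   ]]
```

View pics/w2.png

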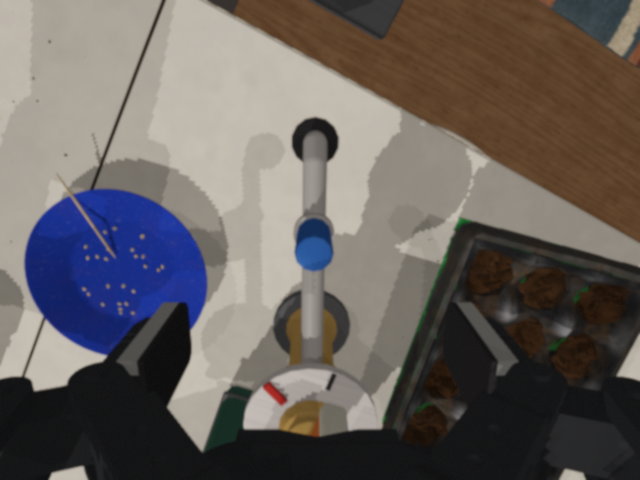

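Run:
```python
from h import *
im,o=pickle.load(open("w2.pkl","rb"))
for n,uv,h in [("knobtop",(314,252),.164),("knobbase",(314,225),.128),("outlet",(315,142),.09),("tabin",(285,402),.141),("tabout",(266,386),.141),("dialtop",(310,366),.139),("dialL",(243,412),.139),("dialR",(378,412),.139),("blackmark out",(333,376),.139),("bm in",(329,389),.139),("foot",(312,325),.003)]:
    print(n,np.round(onz(im,[uv],h,o)[0],4))
```

```text
knobtop [0.4539 0.1302 0.164 ]
knobbase [0.4503 0.1284 0.128 ]
outlet [0.4108 0.1088 0.09  ]
tabin [0.5569 0.1632 0.141 ]
tabout [0.5518 0.1476 0.141 ]
dialtop [0.528  0.1658 0.139 ]
dialL [0.5773 0.1434 0.139 ]
dialR [0.5383 0.2197 0.139 ]
blackmark out [0.5279 0.1817 0.139 ]
bm in [0.5373 0.1839 0.139 ]
foot [0.5685 0.1878 0.003 ]
```

>>> step_arm --pt "1 0 -0.001 -0.03 0" --pt "1 0 -0.001 -0.03 0" --pt "1 0 -0.001 -0.027 0" --pt "1 0 0 0 0" --pt "0 0 0 0 0" --pt "0 0 0 0 0" --pt "0 0 0 0 0" --pt "0 0 0 0 0" --newtons 25

```text
t: 3.92
tool_pos: [0.4645, 0.1397, 0.1577]
tool_rot: [-0.739, 3.011, 0.014]
contact_force: [0.0, -0.6, -2.2]
opening: 0.0167
```

Run:
```python
from h import *
o=ctrl.get_obs();print(o);im=ctrl.get_image("wrist");save(im,"w3")
im=ctrl.get_image("side");save(im,"side3");a=im["color"][:,:,::-1]
cv2.imwrite("pics/side3z.png",cv2.resize(a[150:330,280:480],None,fx=3.3,fy=3.3))
```

```text
{'t': 3.925, 'q': array([ 0.13062636, -0.26559302,  2.03207025,  0.01386244,  1.33561217,
       -1.92470865]), 'dq': array([ 0.00180973, -0.00256833, -0.00275217, -0.00045144,  0.00157893,
        0.00086013]), 'effort': array([ 3.08670597e-01, -2.51377165e+01, -3.69119704e+01,  2.01007384e-01,
       -1.31491972e-01, -1.39254669e-02]), 'tool_pos': array([0.4645396 , 0.13966635, 0.15773361]), 'tool_rot': array([-0.73943841,  3.01133914,  0.01404481]), 'contact_force': array([ 2.01544535e-03, -5.65272688e-01, -2.18344849e+00]), 'wrist_torque': array([-0.11609013,  0.00560515, -0.02321435]), 'opening': 0.016706545812209535}
```

View pics/w3.png

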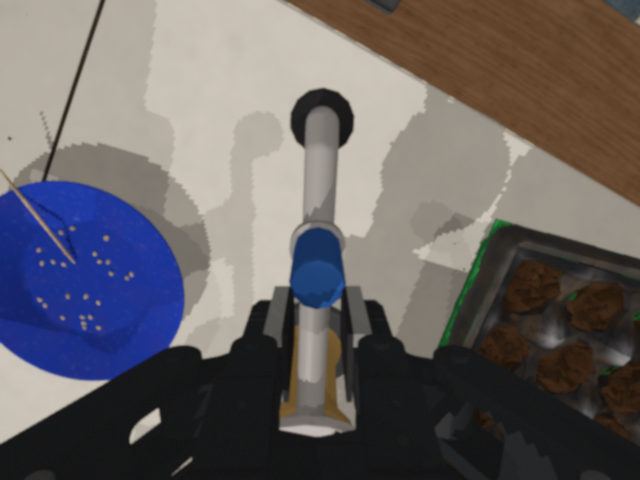

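View pics/side3z.png

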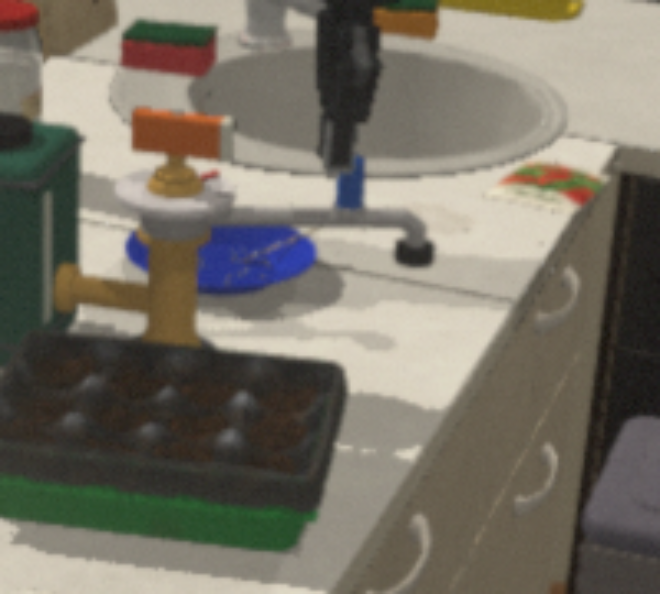

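>>> step_arm --pt "0.6 0 0 0.01 0" --pt "0.6 0 0 0 0" --pt "0.6 0 0 0 0"

```text
t: 4.4
tool_pos: [0.4645, 0.1396, 0.1684]
tool_rot: [-0.739, 3.012, 0.015]
contact_force: [0.8, -0.4, -0.5]
opening: 0.0515
```

Run:
```python
from h import *
o=ctrl.get_obs();print(o["q"],o["tool_pos"],cv2.Rodrigues(o["tool_rot"])[0].round(3),o["contact_force"],o["opening"])
im=ctrl.get_image("wrist");save(im,"w4");pickle.dump((im,o),open("w4.pkl","wb"))
```

```text
[ 0.13018784 -0.27581728  2.02203501  0.01430691  1.35617959 -1.92445507] [0.46448163 0.13958735 0.16835259] [[-0.886 -0.463  0.037]
 [-0.462  0.887  0.019]
 [-0.042 -0.    -0.999]] [ 0.804879   -0.43278969 -0.46605315] 0.05148855681104839
```

View pics/w4.png

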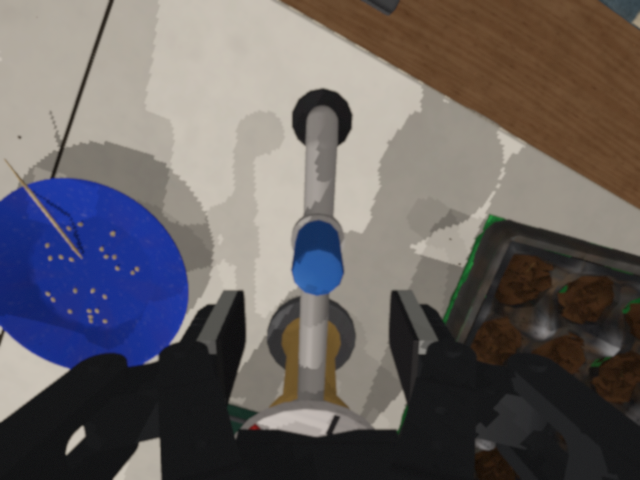

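Run:
```python
from h import *
im,o=pickle.load(open("w4.pkl","rb"))
print(onz(im,[(318,274),(318,228)],np.array([.164,.128]),o))
print(proj(im,[o["tool_pos"]],o), proj(im,[[.4535,.1300,.164],[.4535,.1300,.146]],o))
```

```text
[[0.45403852 0.13297007 0.164     ]
 [0.4485225  0.13017454 0.128     ]]
[[320.79725539 309.6917356 ]] [[311.48521333 269.34312572]
 [312.02053564 251.73440342]]
```

>>> step_arm --pt "0.6 -0.006 -0.0035 0 0" --pt "0.6 -0.006 -0.0035 0 0" --pt "0.6 0 0 -0.015 0" --pt "0.6 0 0 -0.015 0" --pt "0.6 0 0 0 0"

```text
t: 5.08
tool_pos: [0.4504, 0.1319, 0.1348]
tool_rot: [-0.739, 3.014, 0.015]
contact_force: [1.1, -0.2, -0.2]
opening: 0.0516
```

Run:
```python
from h import *
o=ctrl.get_obs();print(o["q"],o["tool_pos"],cv2.Rodrigues(o["tool_rot"])[0].round(3),o["contact_force"],o["opening"])
im=ctrl.get_image("wrist");save(im,"w5");pickle.dump((im,o),open("w5.pkl","wb"))
```

```text
[ 0.11730324 -0.28298801  2.0857009   0.01501198  1.30231631 -1.9380603 ] [0.45040036 0.13186391 0.13483722] [[-0.886 -0.463  0.035]
 [-0.462  0.887  0.019]
 [-0.039  0.001 -0.999]] [ 1.05437268 -0.22192606 -0.17614577] 0.05159585651327541
```

View pics/w5.png

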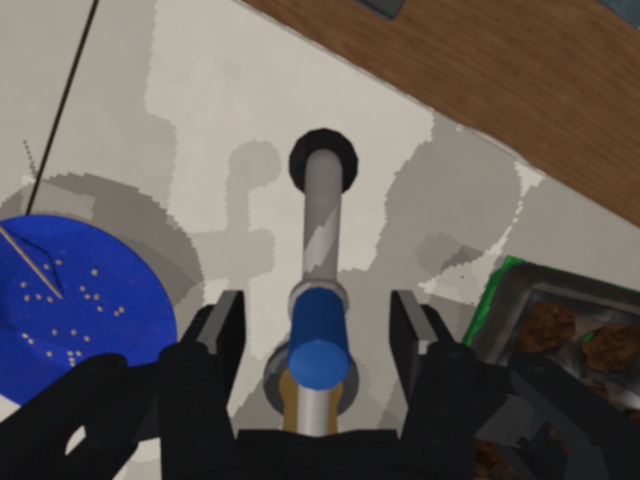

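>>> step_arm --pt "0.2 0.001 0 0 0" --pt "0.2 0 0 0 0" --pt "0 0 0 0 0" --pt "0 0 0 0 0" --newtons 25

```text
t: 5.62
tool_pos: [0.4524, 0.1321, 0.1361]
tool_rot: [-0.739, 3.013, 0.015]
contact_force: [-0.1, -0.7, -1.1]
opening: 0.0189
```

Run:
```python
import numpy as np
C=np.array([.567,.184]);a=204.4
for i in range(11):
    s=9 
    p=lambda a:C+.1255*np.array([np.cos(np.radians(a)),np.sin(np.radians(a))])
    print(i,a-s,(p(a-s)-p(a)).round(4),p(a-s).round(4));a-=s
```

```text
0 195.4 [-0.0067  0.0185] [0.446  0.1507]
1 186.4 [-0.0037  0.0193] [0.4423 0.17  ]
2 177.4 [-0.0007  0.0197] [0.4416 0.1897]
3 168.4 [0.0024 0.0195] [0.4441 0.2092]
4 159.4 [0.0055 0.0189] [0.4495 0.2282]
5 150.4 [0.0084 0.0178] [0.4579 0.246 ]
6 141.4 [0.011  0.0163] [0.4689 0.2623]
7 132.4 [0.0135 0.0144] [0.4824 0.2767]
8 123.4 [0.0155 0.0121] [0.4979 0.2888]
9 114.4 [0.0172 0.0095] [0.5152 0.2983]
10 105.4 [0.0185 0.0067] [0.5337 0.305 ]
```

>>> step_arm --pt "0 -0.0067 0.0185 0 -9" --pt "0 -0.0037 0.0193 0 -9" --pt "0 -0.0007 0.0197 0 -9"

```text
t: 6.0
tool_pos: [0.4397, 0.1899, 0.1361]
tool_rot: [0.009, 3.104, -0.0]
contact_force: [3.2, 0.8, -2.5]
opening: 0.0192
```

>>> step_arm --pt "0 0.0036 0.0195 0 -9" --pt "0 0.006 0.0189 0 -9" --pt "0 0.0084 0.0178 0 -9" --pt "0 0.011 0.0163 0 -9"

```text
t: 6.5
tool_pos: [0.467, 0.2661, 0.1361]
tool_rot: [0.993, 2.946, -0.016]
contact_force: [3.0, -2.9, -1.7]
opening: 0.0186
```

>>> step_arm --pt "0 0.016 0.0122 0 -9" --pt "0 0.0155 0.012 0 -9" --pt "0 0.0172 0.0093 0 -8"

```text
t: 6.88
tool_pos: [0.5148, 0.3033, 0.1361]
tool_rot: [1.65, 2.644, -0.025]
contact_force: [-0.3, -4.3, 1.5]
opening: 0.0192
```

Run:
```python
from h import *
o=ctrl.get_obs();print(o["q"],o["tool_pos"],cv2.Rodrigues(o["tool_rot"])[0].round(3),o["contact_force"],o["opening"])
im=ctrl.get_image("wrist");save(im,"w6");pickle.dump((im,o),open("w6.pkl","wb"))
im=ctrl.get_image("top");save(im,"top6")
```

```text
[ 0.42205058  0.06632683  1.76221617 -0.03103843  1.31224092 -0.02494989] [0.51480707 0.30331118 0.13608472] [[-0.439  0.898  0.013]
 [ 0.898  0.439 -0.027]
 [-0.03  -0.    -1.   ]] [-0.25730754 -4.26889141  1.52419231] 0.019225758975335582
```

View pics/w6.png

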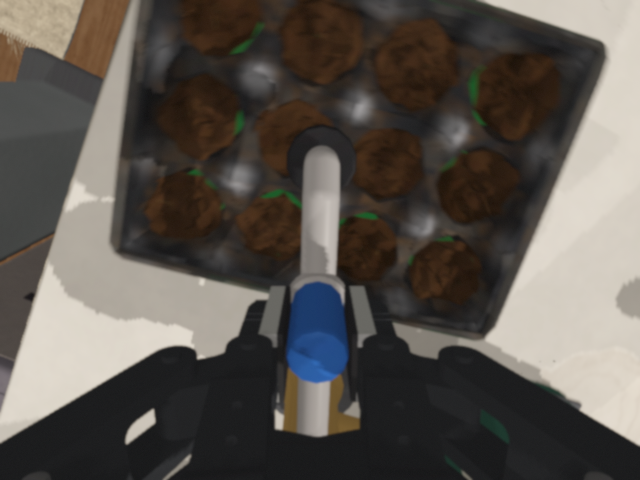

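Run:
```python
from h import *
im,o=pickle.load(open("w6.pkl","rb"))
P=onz(im,[(118,250),(488,337),(605,42)],.058,o);print(P,(P[0]+P[2])/2)
print(onz(im,[(321,158),(321,158)],np.array([.085,.092]),o))
C=np.array([.567,.184])
print(proj(im,[[.5066,.346,.058],[*C,0.139]],o))
```

```text
[[0.42004441 0.24882252 0.058     ]
 [0.63099913 0.2920647  0.058     ]
 [0.59426733 0.45129558 0.058     ]] [0.50715587 0.35005905 0.058     ]
[[0.49562506 0.34542336 0.085     ]
 [0.49514446 0.34626141 0.092     ]]
[[340.40028076 159.17856024]
 [305.64352644 563.69281328]]
```

>>> step_arm --pt "0 0.0085 0.0015 0 -3.7" --pt "0 0 0 0 0"

```text
t: 7.22
tool_pos: [0.5224, 0.3064, 0.1361]
tool_rot: [1.729, 2.599, -0.023]
contact_force: [-0.1, -1.9, -1.0]
opening: 0.0192
```

Run:
```python
from h import *
o=ctrl.get_obs();print(o["tool_pos"],o["contact_force"])
im=ctrl.get_image("wrist");save(im,"w7");pickle.dump((im,o),open("w7.pkl","wb"))
```

```text
[0.52237341 0.30643977 0.13610826] [-0.12994635 -1.90101253 -1.0418844 ]
```

View pics/w7.png

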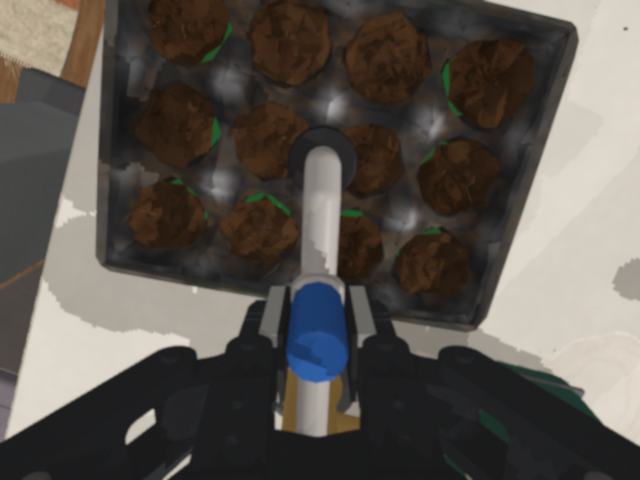

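Run:
```python
from h import *
im,o=pickle.load(open("w7.pkl","rb"))
P=onz(im,[(103,263),(475,328),(577,28)],.058,o);print(P,(P[0]+P[2])/2, onz(im,[(320,149)],.05,o))
print(onz(im,[(322,158)],.088,o))
```

```text
[[0.41866396 0.24719264 0.058     ]
 [0.62735856 0.29120735 0.058     ]
 [0.59465883 0.44988126 0.058     ]] [0.50666139 0.34853695 0.058     ] [[0.5053759  0.34975726 0.05      ]]
[[0.50586579 0.35033081 0.088     ]]
```

>>> step_arm --pt "0.5 0 0 0 0" --pt "0.5 0 0 0 0" --pt "0.5 0 0 0.05 0" --pt "0.5 0 0 0.05 0" --pt "0.5 0 0 0.04 10.4" --pt "0.3 0.005 -0.02 0.03 10.4" --pt "0 0.008 -0.02 0.02 10.4" --pt "0 0.008 -0.02 0 10.4" --pt "0 0.008 -0.02 0 10.4" --pt "0 0.008 -0.02 0 10.4" --pt "0 0.008 -0.022 0 10.4" --pt "0 0 0 0 0"

```text
t: 8.78
tool_pos: [0.5655, 0.1779, 0.3356]
tool_rot: [-0.216, 3.097, 0.002]
contact_force: [-0.2, 0.3, -0.2]
opening: 0.0
```

Run:
```python
from h import *
o=ctrl.get_obs();print(o["q"],o["tool_pos"],cv2.Rodrigues(o["tool_rot"])[0].round(3),o["contact_force"])
im=ctrl.get_image("wrist");save(im,"w8");pickle.dump((im,o),open("w8.pkl","wb"))
im=ctrl.get_image("side");save(im,"side8");pickle.dump(im,open("side8.pkl","wb"))
```

```text
[ 0.18067515 -0.08803472  1.58071061 -0.0029457   1.6122222  -1.52950425] [0.56551161 0.17789192 0.33562718] [[-0.99  -0.139  0.037]
 [-0.139  0.99   0.004]
 [-0.037 -0.001 -0.999]] [-0.22310615  0.32104752 -0.15555532]
```

View pics/w8.png

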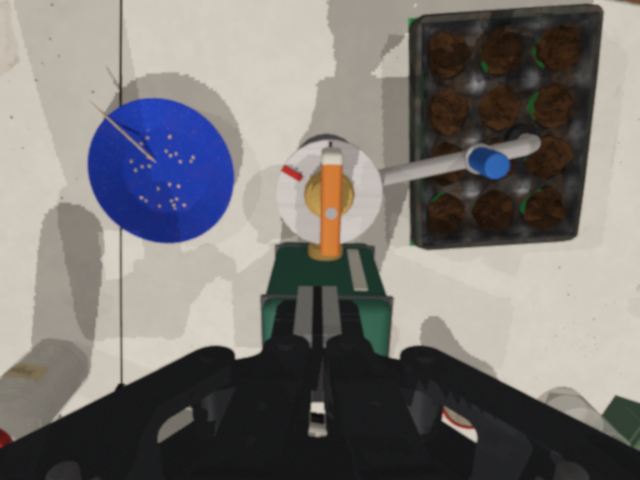

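View pics/side8.png

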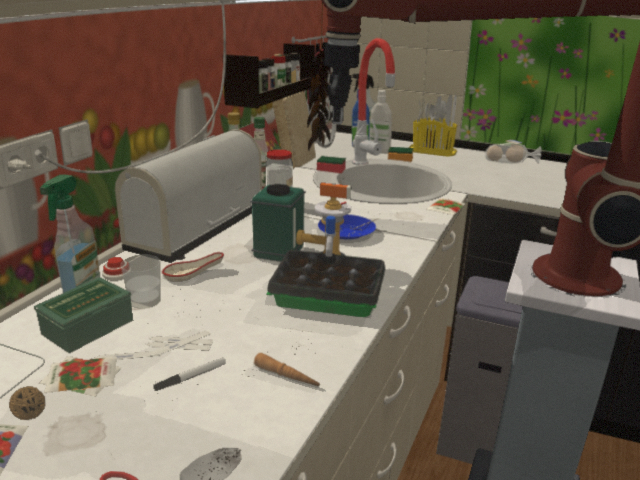

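Run:
```python
from h import *
im,o=pickle.load(open("w8.pkl","rb"))
a=im["color"][:,:,::-1]
cv2.imwrite("pics/w8z.png",cv2.resize(a[120:270,250:400],None,fx=4,fy=4,interpolation=cv2.INTER_CUBIC))
cv2.imwrite("pics/w8t.png",cv2.resize(a[0:260,400:610],None,fx=2.3,fy=2.3,interpolation=cv2.INTER_CUBIC))
```

```text
(no output)
```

View pics/w8z.png

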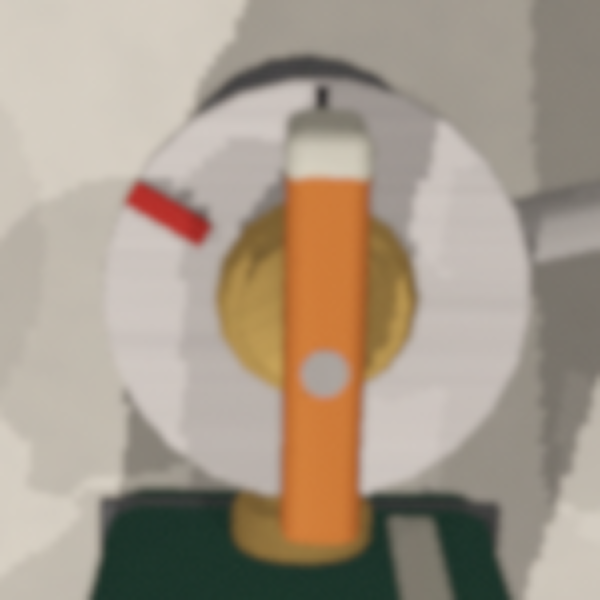

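View pics/w8t.png

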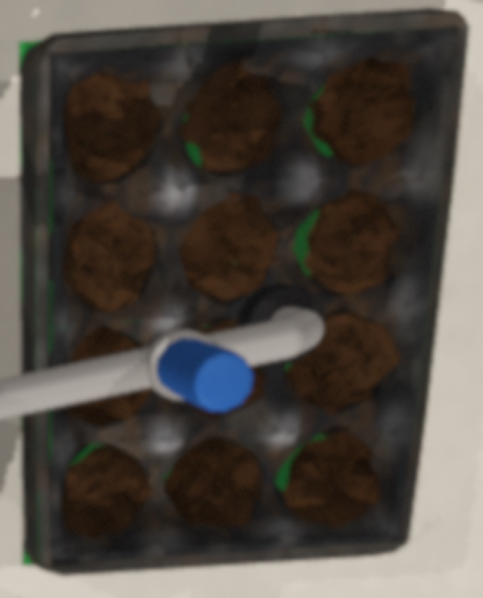

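Run:
```python
from h import *
im,o=pickle.load(open("w8.pkl","rb"))
z=lambda u,v:(u/4+250,v/4+120)
t=lambda u,v:(u/2.3+400,v/2.3)
P=onz(im,[t(37,45),t(464,18),t(407,548),t(45,570)],.058,o);print(P,P.mean(0));
print("outlet",onz(im,[t(275,312),t(297,330)],np.array([.085,.10]),o))
D={}
for n,uv,h in [("dial",z(318,288),.139),("screw",z(324,374),.195),("tail",z(321,540),.195),("tipend",z(328,142),.195),("whiteedge",z(328,180),.195),("tabout",z(137,195),.142),("tabin",z(203,232),.142),("zero",z(322,97),.139)]:
    D[n]=onz(im,[uv],h,o)[0];print(n,D[n].round(4))
an=lambda v:np.degrees(np.arctan2(v[1],v[0]))
C=D["dial"]
print("bar",an(D["tail"]-D["tipend"]),an(D["screw"]-D["whiteedge"]),"tab from dial",an(D["tabout"]+D["tabin"]-2*C),"tab own",an(D["tabout"]-D["tabin"]),"zero",an(D["zero"]-C))
```

```text
[[0.4176293  0.24396295 0.058     ]
 [0.38369271 0.40546846 0.058     ]
 [0.59506797 0.45245471 0.058     ]
 [0.62822422 0.29238768 0.058     ]] [0.50615355 0.34856845 0.058     ]
outlet [[0.5018801  0.35069359 0.085     ]
 [0.50673014 0.35378087 0.1       ]]
dial [0.5651 0.1862 0.139 ]
screw [0.5675 0.1861 0.195 ]
tail [0.5974 0.1901 0.195 ]
tipend [0.5286 0.1809 0.195 ]
whiteedge [0.5348 0.1818 0.195 ]
tabout [0.5511 0.1483 0.142 ]
tabin [0.5565 0.162  0.142 ]
zero [0.5277 0.1814 0.139 ]
bar 7.622363988984441 7.45267420213557 tab from dial -110.04067903053193 tab own -111.6832721989502 zero -172.6482891118748
```

>>> step_arm --pt "0 0.001 0.004 -0.04 0" --pt "0 0.001 0.004 -0.045 0" --pt "0 0 0 -0.045 0" --pt "0 0 0 0 0"

```text
t: 9.38
tool_pos: [0.5658, 0.1912, 0.2045]
tool_rot: [-0.213, 3.094, 0.005]
contact_force: [-0.3, 0.5, -0.1]
opening: 0.0005
```

Run:
```python
from h import *
o=ctrl.get_obs();print(o["tool_pos"],cv2.Rodrigues(o["tool_rot"])[0].round(3),o["contact_force"])
im=ctrl.get_image("side");save(im,"side9");a=im["color"][:,:,::-1]
cv2.imwrite("pics/side9z.png",cv2.resize(a[130:260,260:420],None,fx=4.5,fy=4.5,interpolation=cv2.INTER_CUBIC))
```

```text
[0.56578384 0.19120207 0.20445503] [[-0.99  -0.137  0.04 ]
 [-0.137  0.991  0.006]
 [-0.04   0.001 -0.999]] [-0.29941363  0.52713488 -0.1038705 ]
```

View pics/side9z.png

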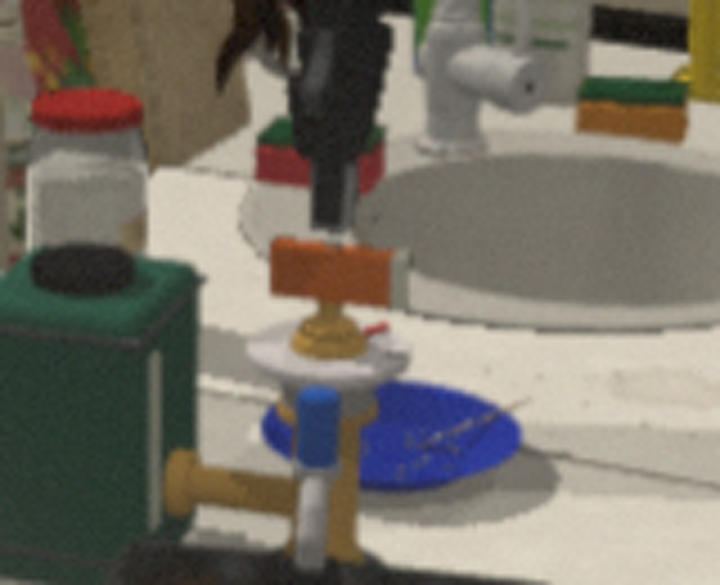

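>>> step_arm --pt "0 0.001 -0.005 -0.003 0" --pt "0 0 0 0 0"

```text
t: 9.68
tool_pos: [0.571, 0.1873, 0.2102]
tool_rot: [-0.213, 3.081, 0.008]
contact_force: [0.6, 0.0, 1.3]
opening: 0.0005
```

>>> step_arm --pt "0 0 0 -0.004 0" --pt "0 0 0 -0.004 0" --pt "0 0 0 -0.003 0"

```text
t: 10.05
tool_pos: [0.5727, 0.1874, 0.2022]
tool_rot: [-0.211, 3.075, 0.009]
contact_force: [0.1, 0.0, 0.1]
opening: -0.0001
```

>>> step_arm --pt "0 -0.005 -0.001 -0.002 0"

```text
t: 10.18
tool_pos: [0.5675, 0.1863, 0.1999]
tool_rot: [-0.211, 3.075, 0.009]
contact_force: [-0.3, 0.0, 0.8]
opening: -0.0006
```

Run:
```python
from h import *
o=ctrl.get_obs();print(o["tool_pos"],cv2.Rodrigues(o["tool_rot"])[0].round(3),o["contact_force"],o["q"],o["dq"])
```

```text
[0.56751008 0.18632652 0.19986512] [[-0.989 -0.137  0.058]
 [-0.136  0.991  0.01 ]
 [-0.059  0.002 -0.998]] [-0.34530516  0.04029114  0.75924104] [ 1.93386383e-01 -2.97798741e-02  1.74984395e+00 -1.50931808e-03
  1.36228074e+00 -1.51415903e+00] [-0.00038658 -0.09248571  0.11936243 -0.00038363 -0.02480243 -0.00059931]
```

>>> step_arm --pt "0 0 0 -0.003 0" --pt "0 0 0 -0.003 0"

```text
t: 10.42
tool_pos: [0.5673, 0.1863, 0.1941]
tool_rot: [-0.211, 3.075, 0.009]
contact_force: [-1.6, -0.4, 5.7]
opening: 0.0002
```

Contact at about 0.195, with 5.7 N. I'll keep pressing.

>>> step_arm --pt "0 0 0 -0.003 0" --pt "0 0 0 -0.003 0"

```text
t: 10.68
tool_pos: [0.5674, 0.1864, 0.1893]
tool_rot: [-0.211, 3.074, 0.009]
contact_force: [-3.3, -1.1, 4.5]
opening: -0.0001
```

>>> step_arm --pt "0 0 0 -0.003 0" --pt "0 0 0 -0.003 0"

```text
t: 10.92
tool_pos: [0.5677, 0.1864, 0.1859]
tool_rot: [-0.211, 3.074, 0.009]
contact_force: [-6.4, -1.7, 13.5]
opening: 0.0
```

>>> step_arm --pt "0 0 0 -0.003 0" --pt "0 0 0 -0.003 0"

```text
t: 11.18
tool_pos: [0.5679, 0.1865, 0.1852]
tool_rot: [-0.212, 3.073, 0.008]
contact_force: [-9.2, -2.2, 16.5]
opening: -0.0002
```

>>> step_arm --pt "0 0 0 0.01 0" --pt "0 0 0 0.02 0" --pt "0.5 0 0 0.02 0" --pt "0.5 0 0 0.01 0" --pt "0.5 0 0 0.005 0"

```text
t: 11.8
tool_pos: [0.568, 0.1865, 0.253]
tool_rot: [-0.212, 3.073, 0.009]
contact_force: [0.4, -0.7, -0.6]
opening: 0.0432
```

Run:
```python
from h import *
o=ctrl.get_obs();print(o["tool_pos"],cv2.Rodrigues(o["tool_rot"])[0].round(3),o["contact_force"],o["opening"])
im=ctrl.get_image("side");save(im,"side10");pickle.dump(im,open("side10.pkl","wb"));a=im["color"][:,:,::-1]
cv2.imwrite("pics/side10z.png",cv2.resize(a[130:260,260:420],None,fx=4.5,fy=4.5,interpolation=cv2.INTER_CUBIC))
o=ctrl.get_obs();im=ctrl.get_image("wrist");save(im,"w10");pickle.dump((im,o),open("w10.pkl","wb"))
```

```text
[0.56801804 0.18650913 0.25303452] [[-0.989 -0.137  0.061]
 [-0.137  0.991  0.01 ]
 [-0.062  0.001 -0.998]] [ 0.36806709 -0.74905106 -0.5541515 ] 0.043198757719107014
```

View pics/side10z.png

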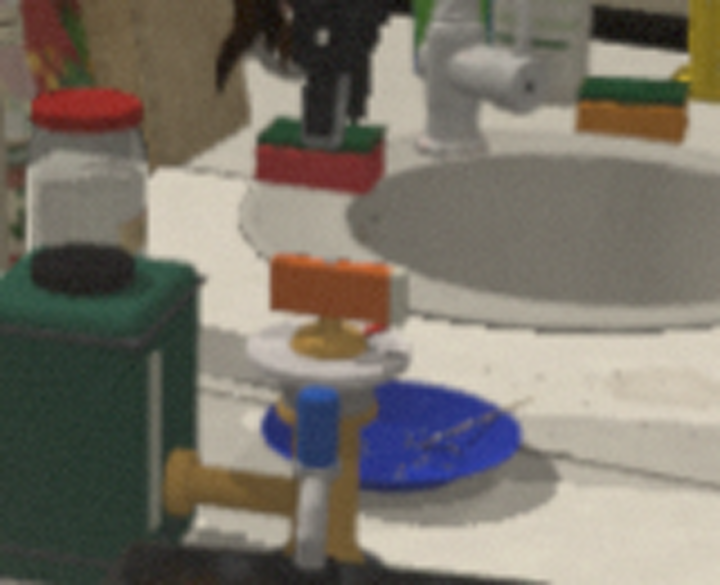

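View pics/w10.png

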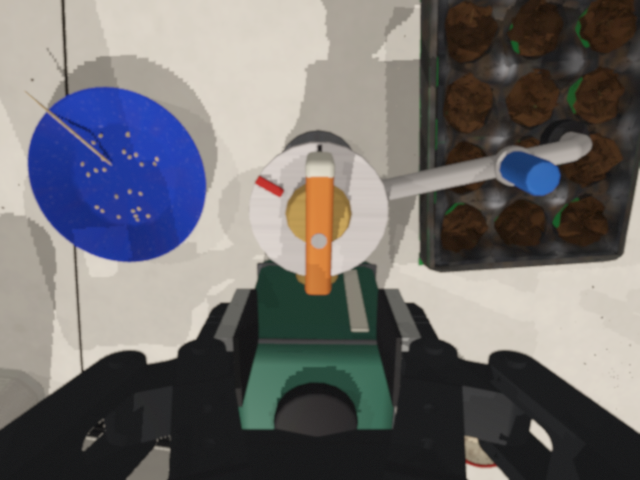

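Run:
```python
from h import *
im,o=pickle.load(open("w10.pkl","rb"))
print(onz(im,[(319,241),(318,292),(320.5,168)],.1855,o))
```

```text
[[0.56777053 0.18614698 0.1855    ]
 [0.59688536 0.18970548 0.1855    ]
 [0.53016018 0.18158485 0.1855    ]]
```

>>> step_arm --pt "0.5 0 0 -0.02 0" --pt "0.5 0 0 -0.02 0" --pt "0.5 0 0 -0.01 0" --pt "0.5 0 0 -0.005 0"

```text
t: 12.4
tool_pos: [0.5658, 0.1861, 0.1899]
tool_rot: [-0.212, 3.079, 0.007]
contact_force: [0.2, 0.9, -0.2]
opening: 0.0429
```

>>> step_arm --pt "0.5 0.001 0 -0.008 0" --pt "0.5 0.0005 0 -0.008 0" --pt "0.5 0 0 -0.005 0"

```text
t: 12.78
tool_pos: [0.5677, 0.1861, 0.1676]
tool_rot: [-0.212, 3.079, 0.008]
contact_force: [0.5, 0.0, -0.4]
opening: 0.0427
```

>>> step_arm --pt "0.3 0 0 -0.003 0" --pt "0.15 0 0 0 0" --pt "0 0 0 0 0" --pt "0 0 0 0 0" --newtons 60

```text
t: 13.28
tool_pos: [0.5673, 0.1871, 0.1644]
tool_rot: [-0.212, 3.079, 0.011]
contact_force: [0.1, 1.5, -0.4]
opening: 0.0127
```

Run:
```python
from h import *
o=ctrl.get_obs();print(o["tool_pos"],cv2.Rodrigues(o["tool_rot"])[0].round(3),o["contact_force"],o["opening"],o["wrist_torque"])
im=ctrl.get_image("side");save(im,"side11");a=im["color"][:,:,::-1]
cv2.imwrite("pics/side11z.png",cv2.resize(a[130:260,260:420],None,fx=4.5,fy=4.5,interpolation=cv2.INTER_CUBIC))
```

```text
[0.56731827 0.18713271 0.16443538] [[-0.989 -0.137  0.054]
 [-0.137  0.991  0.011]
 [-0.055  0.003 -0.998]] [ 0.13531808  1.52468077 -0.38592791] 0.012725973121573796 [ 0.00247011 -0.02482965 -0.10511551]
```

View pics/side11z.png

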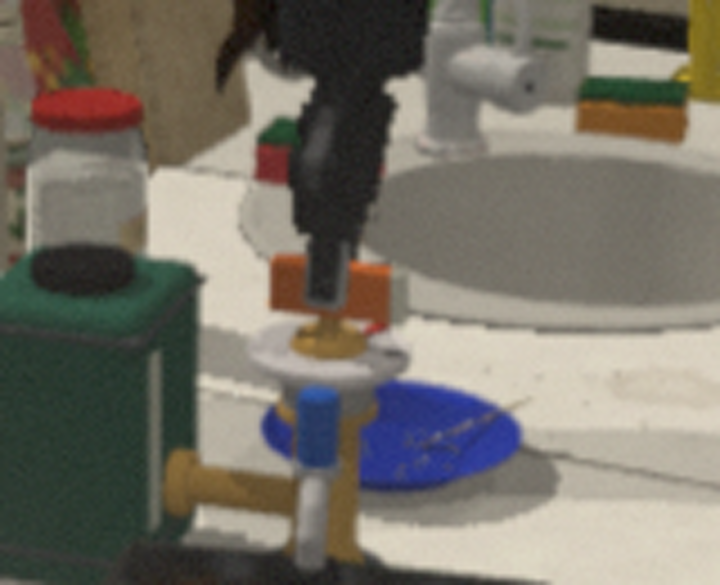

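>>> step_arm --pt "0 0 0 -0.003 0" --pt "0 0 0 -0.003 5" --pt "0 0 0 -0.003 8" --pt "0 0 0 -0.003 8"

```text
t: 13.82
tool_pos: [0.5678, 0.1875, 0.1638]
tool_rot: [-0.789, 2.985, 0.026]
contact_force: [-8.5, -1.1, 11.6]
opening: 0.0129
```

Run:
```python
from h import *
o=ctrl.get_obs();R=cv2.Rodrigues(o["tool_rot"])[0];print(o["tool_pos"],R.round(3),o["contact_force"],o["opening"],o["wrist_torque"],np.degrees(np.arctan2(R[1,1],R[0,1])))
```

```text
[0.56782015 0.18748111 0.16375178] [[-0.868 -0.494  0.048]
 [-0.493  0.87   0.03 ]
 [-0.056  0.003 -0.998]] [-8.4853936  -1.06455088 11.63493513] 0.012947541063033377 [-0.27449348  1.35647424 -0.07628724] 119.59645843078712
```

>>> step_arm --pt "0 -0.0005 -0.0005 -0.003 9" --pt "0 -0.0005 0 -0.003 9" --pt "0 -0.0005 0 -0.003 9" --pt "0 0 0 -0.003 8"

```text
t: 14.32
tool_pos: [0.5676, 0.1877, 0.1638]
tool_rot: [-1.68, 2.595, 0.051]
contact_force: [-8.3, -1.2, 11.1]
opening: 0.0125
```

Run:
```python
from h import *
o=ctrl.get_obs();R=cv2.Rodrigues(o["tool_rot"])[0];print(o["tool_pos"],R.round(3),o["contact_force"],o["opening"],o["wrist_torque"],np.degrees(np.arctan2(R[1,1],R[0,1])))
im=ctrl.get_image("wrist");save(im,"w12");pickle.dump((im,o),open("w12.pkl","wb"))
```

```text
[0.56755196 0.18774832 0.1637838 ] [[-0.409 -0.912  0.024]
 [-0.911  0.41   0.055]
 [-0.06   0.001 -0.998]] [-8.29143446 -1.17379624 11.11076031] 0.012512078493169756 [-0.29045828  1.32070652 -0.01443651] 155.82357598043936
```

View pics/w12.png

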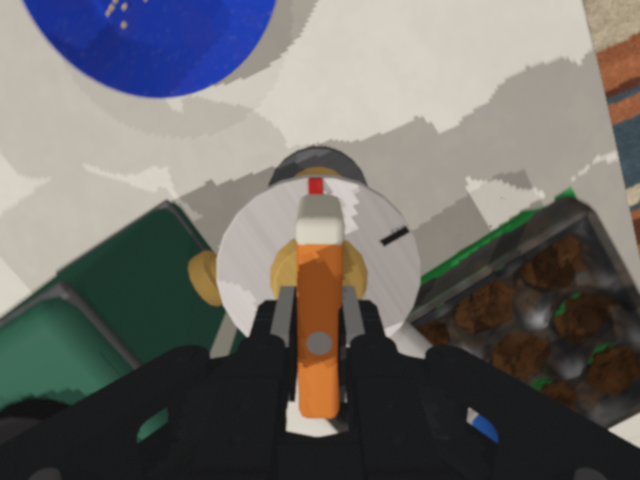

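Run:
```python
from h import *
im,o=pickle.load(open("w12.pkl","rb"))
cv2.imwrite("pics/w12z.png",cv2.resize(im["color"][160:440,220:420,::-1],None,fx=2.9,fy=2.1,interpolation=cv2.INTER_CUBIC))
an=lambda v:np.degrees(np.arctan2(v[1],v[0]))
a=onz(im,[(319.5,410),(319.5,200),(319,343)],.1855,o);t=onz(im,[(316,180),(316,192)],.142,o)
print(a,t,"bar",an(a[1]-a[0]),"tab",an(t.mean(0)-[.567,.186,0]),an(t.mean(0)-a[2]),an(t.mean(0)-[.5655,.1862,0]))
```

```text
[[0.57797159 0.21121125 0.1855    ]
 [0.5479363  0.14380732 0.1855    ]
 [0.56724621 0.18674775 0.1855    ]] [[0.55045971 0.14692229 0.142     ]
 [0.55237956 0.15119912 0.142     ]] bar -114.01782525680352 tab -112.86918568466203 -112.77983505432364 -110.76287307945394
```

View pics/w12z.png

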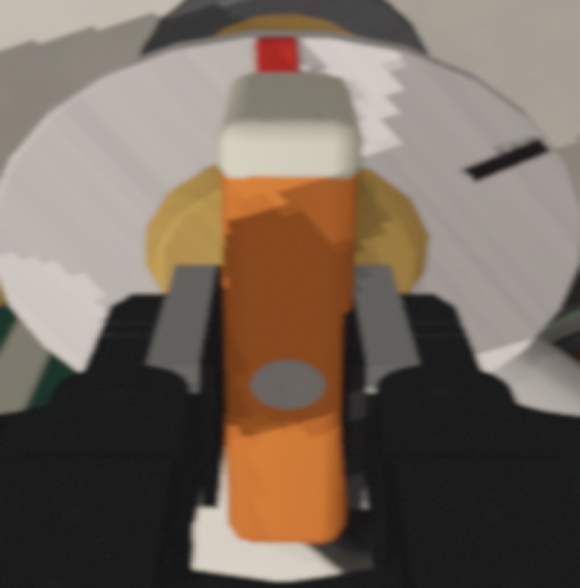

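>>> step_arm --pt "0 0 0 -0.003 2" --pt "0 0 0 -0.003 0"

```text
t: 14.62
tool_pos: [0.5675, 0.1877, 0.1638]
tool_rot: [-1.733, 2.562, 0.053]
contact_force: [-8.6, -0.1, 11.5]
opening: 0.0129
```

Run:
```python
from h import *
o=ctrl.get_obs();R=cv2.Rodrigues(o["tool_rot"])[0];print(o["tool_pos"],o["contact_force"],o["opening"],o["wrist_torque"],np.degrees(np.arctan2(R[1,1],R[0,1])))
```

```text
[0.56748583 0.18774672 0.1637791 ] [-8.55882972 -0.14165233 11.54974394] 0.012876733222274473 [-0.24438158  1.33700249  0.11384496] 158.1596036100348
```

>>> step_arm --pt "0 0 0 0 0" --pt "0.5 0 0 0 0" --pt "0.5 0 0 0 0" --pt "0.5 0 0 0.01 0" --pt "0.5 0 0 0.02 0" --pt "0.5 0 0 0.03 0" --pt "0.5 0 0 0.02 0" --pt "0.5 0 0 0.01 0"

```text
t: 15.62
tool_pos: [0.5685, 0.187, 0.2611]
tool_rot: [-1.731, 2.559, 0.049]
contact_force: [-0.3, 0.0, -0.1]
opening: 0.0428
```

Run:
```python
from h import *
o=ctrl.get_obs();print(o["tool_pos"],o["contact_force"])
im=ctrl.get_image("wrist");save(im,"w13");pickle.dump((im,o),open("w13.pkl","wb"))
a=im["color"][:,:,::-1]
cv2.imwrite("pics/w13z.png",cv2.resize(a[120:320,220:420],None,fx=3,fy=3,interpolation=cv2.INTER_CUBIC))
im=ctrl.get_image("side");save(im,"side13");pickle.dump(im,open("side13.pkl","wb"));a=im["color"][:,:,::-1]
cv2.imwrite("pics/side13z.png",cv2.resize(a[150:330,240:420],None,fx=3.3,fy=3.3,interpolation=cv2.INTER_CUBIC))
```

```text
[0.56848407 0.18704763 0.26108686] [-0.33085232  0.03048896 -0.05164292]
```

View pics/w13.png

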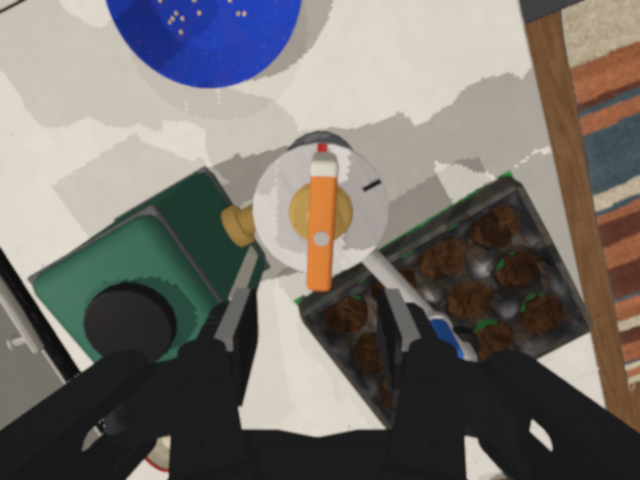

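View pics/w13z.png

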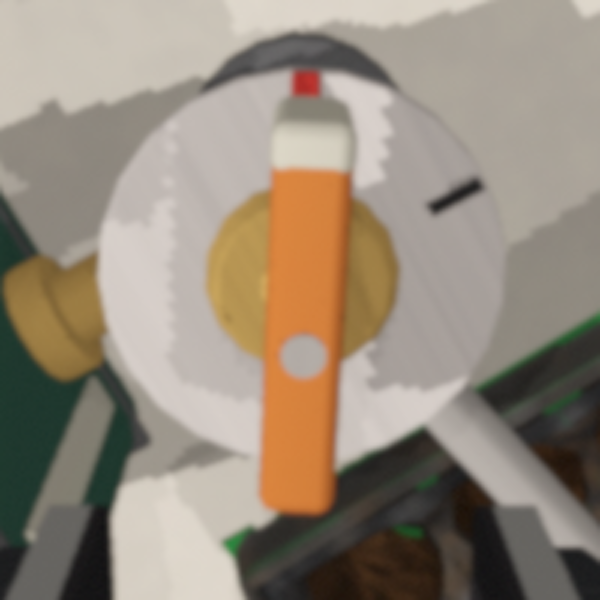

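View pics/side13z.png

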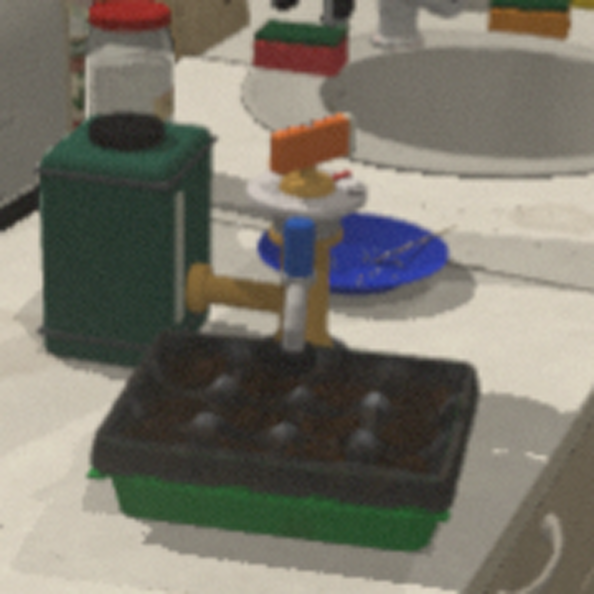

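Run:
```python
from h import *
im,o=pickle.load(open("w13.pkl","rb"));S=pickle.load(open("side13.pkl","rb"))
z=lambda u,v:(u/3+220,v/3+120)
an=lambda v:np.degrees(np.arctan2(v[1],v[0]))
a=onz(im,[z(297,505),z(313.5,115),z(303,356)],.1855,o);t=onz(im,[z(307,72),z(306,94)],.142,o)
d=onz(im,[z(302,264)],.139,o)[0]
m0=onz(im,[z(483,183),z(431,210)],.139,o)
print(a.round(4),t.round(4),d,"bar",an(a[1]-a[0]),an(a[1]-a[2]),"tab",an(t.mean(0)-a[2]),an(t.mean(0)-d),"zero",an(m0.mean(0)-d))
s=lambda u,v:(u/3.3+240,v/3.3+150)
print((proj(S,[[.506,.349,.085],[.506,.348,.058]])-[240,150])*3.3)
print(onz(S,[s(290,355)],.088))
```

```text
[[0.579  0.2139 0.1855]
 [0.5497 0.1479 0.1855]
 [0.5671 0.187  0.1855]] [[0.5499 0.1466 0.142 ]
 [0.5517 0.1506 0.142 ]] [0.5657082 0.1837952 0.139    ] bar -113.91269834721341 -113.98632658082215 tab -112.99844718877137 -112.97285319729184 zero -177.39553655892865
[[291.80317809 362.24005472]
 [291.31889234 399.14631092]]
[[0.50884683 0.34550202 0.088     ]]
```

>>> step_arm --pt "0.5 0 0 0.03 0" --pt "0.5 -0.01 0 0.04 0" --pt "0.5 -0.01 0 0.03 0" --pt "0.5 0 0 0.01 0" --pt "0.5 0 0 0 0"

```text
t: 16.35
tool_pos: [0.5458, 0.1865, 0.3657]
tool_rot: [-1.736, 2.569, 0.056]
contact_force: [0.4, -0.1, 0.4]
opening: 0.0429
```

Run:
```python
from h import *
o=ctrl.get_obs();print(o["tool_pos"],o["contact_force"])
im=ctrl.get_image("wrist");save(im,"w14");pickle.dump((im,o),open("w14.pkl","wb"))
```

```text
[0.54580508 0.18648404 0.36570016] [ 0.37236866 -0.06510483  0.35740974]
```

View pics/w14.png

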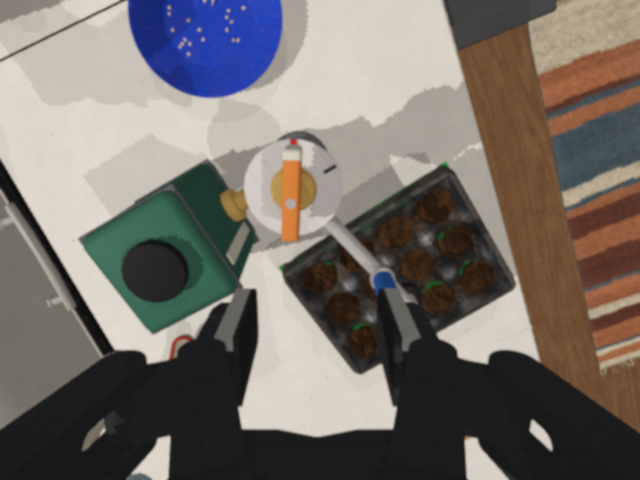

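The picture shows the tip at the red tab (293,145) and the handle still down. The spout is over the tray, and the tray and saucer haven't moved. I'm handing in now.

```bash
python3 -c "
from station import ctrl
print(ctrl.finish_job())"
```

```text
the job is handed in; nothing more can be done
None
```

I handed the job in at about 16.4 s of the 51 s allowed. The spout is over the tray, and the handle is pressed down and turned to the red tab. No verdict is reported, so these are my own last measurements.

- **Spout:** I gripped the blue knob and swung the spout clockwise to the tray on the left. The outlet ended about 3–5 mm from the tray's middle in the wrist and side pictures. A first grip on the knob slid off before it was properly held. It shifted the knob by a few millimetres at most, and the second grip held.
- **Pressing the handle:** I pressed the handle down with closed fingers before turning it. The vertical force reached about 16 N and the depth was about 9–10 mm, judged from the finger height.
- **Turning the handle:** I kept about 11 N of downward force on it while turning it about 60° counter-clockwise.
- **After release:** The handle stayed down. The bar pointed at −113.9° and the tab lay at −113.0°, so they agreed within about 1°. Earlier readings of the tab varied by 2–3°. The gripper had turned about 2° more since the previous picture, but the bar read the same in both, so its true position may be off by a degree or two.
- **Other objects:** The tray measured the same before and after to within a few millimetres. The saucer looked unmoved in the last picture. I only saw the dibber in early pictures, and the arm did not go near it after that.

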